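# Move the snap-in relay module to the rebuilt compressor

### The job

The cream relay module plugged into one of the two air compressors is still good: move it to the empty socket of the other one. Pinch its two side tabs together to unlatch it, draw it straight out, line it up with its key and, with the tabs still pinched, press it down into the other socket until it is fully home; then let go so that both tabs spring out and latch it. Feel your way and be gentle: do not tug it against its latches, wedge it or ram it home, do not crush the tabs, and leave the other things on the bench where they are.

Things in the scene. Friction and masses are not known exactly. Their poses are not given: they have to be found in the camera images.
- relay: relay module, cream nylon, 70 g. Origin: centre of its nose's underside; z up, y from tab to tab, x to its key. Nose 38 x 24 mm (x, y), z 0 to 22.5 mm, key rib on +x face 9 mm wide, 2 mm proud. Top block 38 x 19 mm, z 31 to 54 mm. A tug on the latches, a side load or a push of over 20 N, or a pinch of over 55 N per finger, may damage it.
- pad_left (a point): middle of the outer face of the +y tab's ribbed thumb pad: 18 mm wide in x, module z 28 to 46 mm, rising just over the socket's rim. At rest the two pads lean outwards 0.18 rad and measure 41 mm over their outer faces at the bottom, 48 mm at the top. Pinched by 0.18 rad they stand upright, 31 mm over all; at their stops 29 mm.
- pad_right (a point): the same point of the -y tab's thumb pad, opposite. Each tab needs about 2 N at mid pad to begin to move and 9 N to reach its stop, so both together bear a light grip without the module shifting if the fingers close centred on it.
- tab_left (a joint): angle of the +y tab, a cantilever sprung at the nose's foot (y 12, z 1.5 mm): 0 sprung out, grows as it is pinched inwards, 0.21 rad at its stop. Its hook (top face at module z 17.5 mm) sits in a window of the socket wall and holds the module down; it clears the wall only from 0.17 rad (pads 32 mm over all). Both tabs must be clear at once, coming out and going in.
- tab_right (a joint): the same for the -y tab
- socket_old (a point): centre of the mouth (rim plane) of the socket that holds the module at the start; z up, x to the key slot, y across the latch windows. Black, 46 x 32 mm outside, mouth 39 x 25 mm: 0.5 mm play each side of the nose, no lead-in. Rim 106 mm above the bench, hard floor 24 mm lower. Latched, the module's origin is 22.5 mm below this point.
- socket_new (a point): the same point of the other compressor's socket, empty at the start, same in all. The socket floats in its mount: it may stand up to 3 mm off this point in x and in y; it slides only when pushed sideways with over 8 N. Key slot 10 mm wide, open at the top, in its +x wall. Press the module to the hard floor (origin 24 mm below), then let go of the tabs: it rises to 22.5 mm, held by its hooks; if too shallow it pops up.
- comp_old: the worn compressor, fixed; 220 x 145 x 106 mm; origin under its middle, x away from the socket along its motor. In each socket a sprung rubber seal, face 20 mm below the rim when free, pushes the module up: 2 N at first touch, 7 N latched, 10 N on the hard floor. An unlatched module let go stands about 20 mm below the rim.
- comp_new: the rebuilt compressor, fixed, the same shape. The socket lies at x -50, y -15 mm on the crankcase; the motor can (74 mm across, top 9 mm below the rim) begins 50 mm from the socket's centre in +x. Nothing else on a compressor is higher than the rim.
- screwdriver: bystander, to be left alone: screwdriver; origin at the centre of its underside
- spanner: bystander, to be left alone: open-ended spanner; origin at the centre of its underside
- pulley: bystander, to be left alone: aluminium belt pulley, 60 mm across, 28 mm tall; origin at the centre of its underside
- spare_housing: bystander, to be left alone: empty cream connector housing, 34 x 22 x 16 mm (not the relay module); origin at the centre of its underside
- twin_port: bystander, to be left alone: black twin-port plug half, 54 x 20 x 25 mm; origin at the centre of its underside
- hose_union: bystander, to be left alone: brass union, 18 mm across, 34 mm tall; origin at the centre of its underside
- cleaner: bystander, to be left alone: spray can, 56 mm across, 170 mm tall; origin at the centre of its underside
There are look-alikes about, which are no part of the job. Leave any green or turquoise look-alike of the relay alone.

How it is judged:
By the outcome, as a careful person would: the job done as asked, in the order asked, and still so for the second after the job is handed in, with the robot touching nothing.
It also fails if it takes over 72 s, if anything falls off the work surface, if the arm or the gripper's body presses on something with over 40 N, if the wrist force passes 120 N, or if a joint passes its speed limit or range.

### The arm

A 7-joint arm with a two-finger parallel gripper is mounted at the origin on the work surface. World frame = base frame: x ahead of the robot, y to its left, z up, the work surface at z = 0. Lengths are in mm, angles in rad, forces in N, time in s.
With the tool pointing down it reaches from about 425 to 800 mm from the base axis. Payload 8.3 kg.
Tool frame: the origin (TCP) lies between the finger pads; the fingertips stand 19 mm ahead of it and the grasp point (between the pads) is the TCP (robot.tip_reach is the distance from the TCP to the fingertips, in mm); z points along the fingers, y is the direction in which the jaws open and shut (so a half turn about z gives the same grasp; the last joint's range is limited). The gripper opens to 85 mm and grips with 20 to 120 N. Pads are 22 mm wide; open, the fingers measure 114 mm over their backs; the gripper's body (76 mm by 85 mm) begins 54 mm behind the grasp point. The pads swing forward as they close: fully open they stand 13 mm farther back than shut.
Start: joints at [1.242, 0.383, 0.016, 1.37, -0.006, 1.388, -0.046], TCP at [164.214, -603.023, 226.379] pointing down, gripper open.
Joint ranges: [-2.95, 2.95], [-0.25, 2.06], [-1.52, 1.56], [0.18, 2.33], [-1.44, 4.58], [0.02, 2.06], [-3.01, 3.01]. Speed limits (rad/s): [2.39, 2.39, 3.01, 3.01, 3.14, 3.14, 3.14].

### API

Orientations are given as a 3x3 rotation matrix whose columns are the frame's x, y, z axes.
In Python, from plant import sensors, cams, robot gives the robot as it stands. The module is installed in compiled form; this text tells all that it offers.
- The arm moves only by the tool arm_command, never from a script. Its argument "series" is a list of rows, each a list of 6 numbers: the shift along the tool's x, y, z in m, then the turn, a rotation vector about the tool's x, y, z in degrees. A call has 1 to 10 rows; each row shifts and turns the pose as measured when the row begins, along the tool's axes as they then stand; what a row does not reach is not made up. A row lasts 1/10 s, in which the tool goes at most 50 mm and 8.59 degrees, less where a joint would pass 70% of its speed; a pose out of reach is approached as far as the arm can. A call is refused whole if a number of a shift passes 0.05 or a number of a turn 8.59, either way. A call with a gripper value outside its range is refused whole. "claw" is the opening, from 0 (shut) to 1 (fully open), set as the call begins (left out, the last holds). The fingers move at their own pace and stop on an object; "squeeze" is the grip in N (left out, the last holds). Time passes only in rows, so rows that do not move let the fingers close. It gives the time, the measured TCP pose, the force and the opening at its end, in the units of the state.
- sensors.sense(): the state, without advancing time (a new reading comes with each control period).
- cams.get_image(name): name is "scene" or "top" or "wrist"; returns the picture (420x560x3 uint8, red, green, blue); there is no depth.
- cams.camera_params(name): a dict with "intrinsics" (3x3 intrinsics, pixels), "T" (4x4, takes a point from camera to world coordinates). Camera axes: x right, y up, looking along -z (the intrinsics and any distortion apply to the point x, -y, -z); pixel columns grow to the right and rows downward; lengths in mm; the calibration is good to about 2 mm. A picture is of the moment at which its call begins: read the wrist's pose just before it. camera_params takes no time and is no camera call; for the wrist camera it gives the pose at the moment of the call.
- robot.job_done(): hands the job in, once; it reports no verdict.
The state is a dict: "time_s": time; "joint_pos": joint angles; "qd": joint speeds; "effort": joint torques, N m; "eef_pos": TCP position; "tcp_rot": TCP orientation; "ft_force": force on the tool from outside, world axes, zero at the start; "torque": the same for the moment, N m; "opening": opening from 0.0 (shut) to 1.0 (fully open).
Only numpy, scipy, OpenCV 4.12 (cv2) and the standard library are available. Lean on these libraries where they do the work, as an engineer would, in place of code of your own. Each camera call takes 0.05 s, during which the arm holds its last target. There are 200 camera calls.

## Working session

There is one attempt and no reset: what is moved stays moved. The work goes in short steps, Python scripts to look and compute and a tool call to move; the robot and the scene stay as the last step left them, time stands still between calls to the robot, and variables do not carry over. Pictures are saved under pics/ and viewed, on a budget of 10 in all, crops included, one or two more only if the job needs it, and the job is handed in when it is done.

Besides the shell and the picture viewer there is one more tool, called after "Emit:" as name(argument=value, ...) on one line, values as JSON. arm_command: Moves the arm, as the interface text tells. Its arguments: {"type":"object","properties":{"series":{"type":"array"},"claw":{"type":"number"},"squeeze":{"type":"number"}},"required":["series"]}

```bash
mkdir -p pics; cat > h.py <<'E'
import numpy as np, cv2
from plant import sensors, cams, robot
def shot(n,f=None):
    p=cams.camera_params(n); im=cams.get_image(n)
    if f: cv2.imwrite('pics/'+f,im[:,:,::-1])
    return im,p
def ray(p,u,v):
    K=np.array(p['intrinsics']);T=np.array(p['T'])
    d=np.linalg.solve(K,[u,v,1.]);d=np.array([d[0],-d[1],-d[2]])
    return T[:3,3],T[:3,:3]@d
def onz(p,u,v,z):
    o,d=ray(p,u,v);return o+d*(z-o[2])/d[2]
def proj(p,X):
    K=np.array(p['intrinsics']);T=np.array(p['T'])
    c=T[:3,:3].T@(np.asarray(X,float)-T[:3,3]);q=K@[c[0],-c[1],-c[2]];return q[:2]/q[2]
E
python3 - <<'E'
from h import *
for n in('scene','top','wrist'):
    im,p=shot(n,n+'0.png');print(n,np.round(p['intrinsics'],1).tolist(),np.round(p['T'],3).tolist(),[k for k in p])
s=sensors.sense();print(s)
E
```

```text
scene [[445.3, 0.0, 275.3], [0.0, 445.3, 206.1], [0.0, 0.0, 1.0]] [[0.805, -0.333, 0.49, 1040.613], [0.593, 0.456, -0.664, -604.231], [-0.002, 0.825, 0.565, 684.058], [0.0, 0.0, 0.0, 1.0]] ['intrinsics', 'T']
top [[459.1, 0.0, 279.9], [0.0, 459.1, 210.6], [0.0, 0.0, 1.0]] [[-0.134, 0.963, -0.235, 362.164], [-0.991, -0.129, 0.036, 55.786], [0.005, 0.238, 0.971, 991.774], [0.0, 0.0, 0.0, 1.0]] ['intrinsics', 'T']
wrist [[344.0, 0.0, 283.7], [0.0, 344.0, 213.0], [0.0, 0.0, 1.0]] [[0.262, 0.927, 0.268, 230.578], [-0.965, 0.253, 0.07, -584.867], [-0.003, -0.277, 0.961, 373.827], [0.0, 0.0, 0.0, 1.0]] ['intrinsics', 'T']
{'time_s': 0.15, 'joint_pos': array([ 1.24210512,  0.38406375,  0.0163385 ,  1.37089538, -0.00628011,
        1.38815039, -0.04650809]), 'qd': array([-9.44373995e-04, -2.73009975e-03,  2.41663987e-04, -2.46541636e-03,
        4.05644750e-04,  1.13007806e-03, -9.21681929e-05]), 'effort': array([ 1.48623662e-03, -6.28153825e+01,  8.45685471e-01, -3.72166300e+01,
        1.68386218e-02,  1.09451791e-02, -3.51533527e-05]), 'eef_pos': array([ 164.12701824, -602.6775044 ,  225.60446106]), 'tcp_rot': array([[ 9.64860333e-01,  2.62762966e-01, -4.01085363e-04],
       [ 2.62763272e-01, -9.64859300e-01,  1.41208407e-03],
       [-1.59475430e-05, -1.46785441e-03, -9.99998923e-01]]), 'ft_force': array([-1.25788018,  0.70449803,  0.07158029]), 'torque': array([-0.03100086, -0.01800557,  0.03286464]), 'opening': 1.0037503927461997}
```

View pics/top0.png

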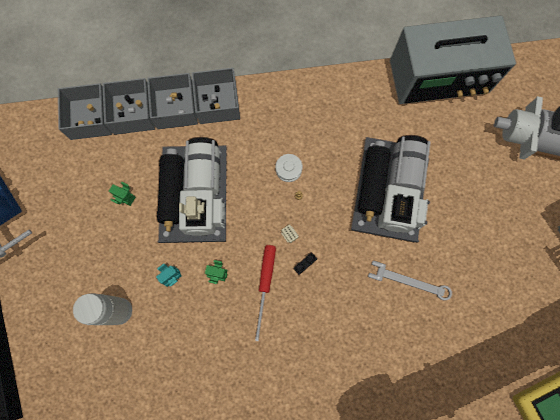

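View pics/scene0.png

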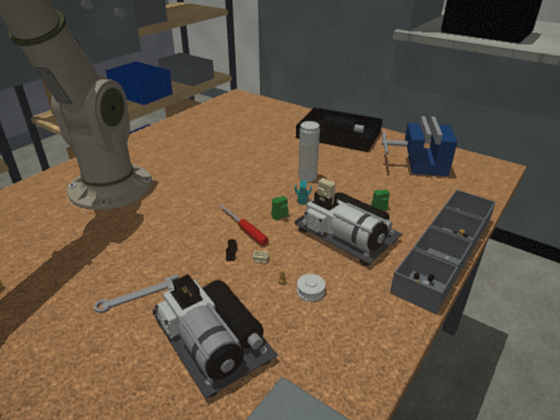

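The top view shows the old compressor with the cream module at about (195,208) and the new one with its empty socket at about (402,207). I'll zoom in on both.

```bash
python3 - <<'E'
from h import *
im=cv2.imread('pics/top0.png');sc=cv2.imread('pics/scene0.png')
f=lambda a:cv2.resize(a,(400,300),interpolation=cv2.INTER_CUBIC)
a=np.vstack([np.hstack([f(im[178:238,155:235]),f(im[178:238,362:442])]),np.hstack([f(sc[170:230,290:370]),f(sc[265:325,150:230])])])
cv2.imwrite('pics/z0.png',a)
p=cams.camera_params('top')
print(onz(p,195,208,130),onz(p,402,207,106))
E
```

```text
[598.04219501 185.53440787 130.        ] [ 551.73548733 -219.53644595  106.        ]
```

View pics/z0.png

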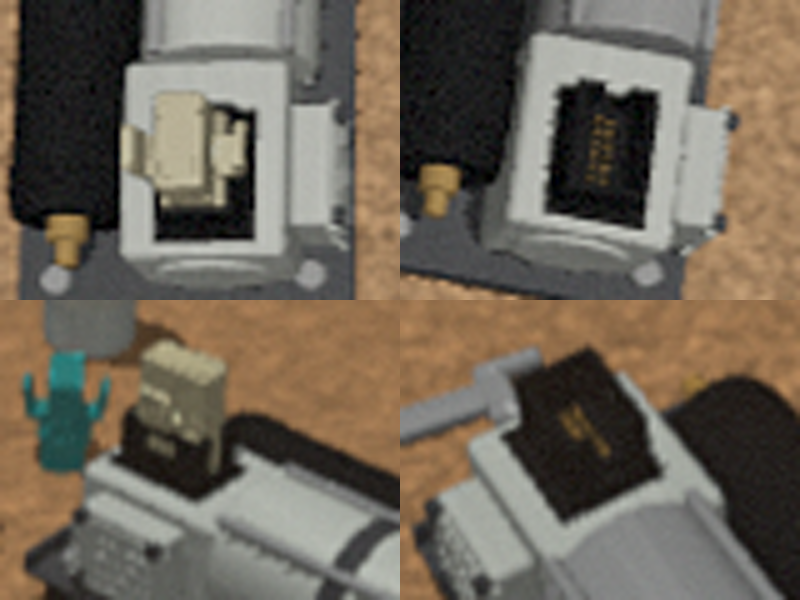

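Upper panels (top camera): the new socket's key slot is at the top of its black rim, towards the motor. Socket corners are at about (558,85), (660,92), (548,215) and (645,228) in the zoom. The cream module sits in the left socket. Next I'll get rough poses for both.

```bash
python3 - <<'E'
from h import *
p=cams.camera_params('top')
N=[onz(p,362+(u-400)/5,178+v/5,106) for u,v in[(558,85),(660,92),(645,228),(548,215)]]
O=[onz(p,155+u/5,178+v/5,106) for u,v in[(258,105),(255,240),(155,238)]]
for L in(N,O):print(np.round(L,1).tolist())
N=np.array(N);print('new c',N.mean(0),'yaw',[np.degrees(np.arctan2(*(a-b)[[1,0]])) for a,b in((N[0],N[3]),(N[1],N[2]))])
O=np.array(O);print('old c',(O[0]+O[2])/2,'yaw',np.degrees(np.arctan2(*(O[0]-O[1])[[1,0]])))
print('tool yaw',np.degrees(np.arctan2(.2628,.9649)))
E
```

```text
[[578.4, -207.7, 106.0], [570.1, -247.7, 106.0], [516.1, -230.5, 106.0], [526.4, -193.5, 106.0]]
[[620.0, 164.5, 106.0], [565.3, 171.0, 106.0], [571.4, 209.9, 106.0]]
new c [ 547.74486457 -219.86072728  106.        ] yaw [np.float64(-15.309376690077343), np.float64(-17.708032711674658)]
old c [595.67916946 187.22981613 106.        ] yaw -6.774659246898239
tool yaw 15.235521469921729
```

Emit:
arm_command(series=[[0.043, -0.0245, 0, 0, 0, 0], [0.043, -0.0245, 0, 0, 0, 0], [0.043, -0.0245, 0, 0, 0, 0], [0.043, -0.0245, 0, 0, 0, 0], [0.043, -0.0245, 0, 0, 0, 0], [0.043, -0.0245, 0, 0, 0, 0], [0.043, -0.0245, 0, 0, 0, 0], [0.043, -0.0245, 0, 0, 0, 0], [0.043, -0.0245, 0, 0, 0, 0], [0.043, -0.0245, 0, 0, 0, 0]])

```text
time_s: 1.15
eef_pos: [513.7, -254.3, 220.9]
tcp_rot: [[0.97, 0.245, -0.007], [0.245, -0.97, 0.002], [-0.007, -0.004, -1.0]]
ft_force: [0.9, -0.2, -0.1]
opening: 0.994
```

Emit:
arm_command(series=[[0.041, -0.025, 0.01, 0, 0, 0], [0, 0, 0.01, 0, 0, 7.6], [0, 0, 0.01, 0, 0, 7.6], [0, 0, 0.006, 0, 0, 7.6], [0, 0, 0, 0, 0, 7.6], [0, 0, 0, 0, 0, 0]])

```text
time_s: 1.75
eef_pos: [553.0, -206.4, 181.0]
tcp_rot: [[0.959, -0.282, -0.009], [-0.282, -0.959, 0.008], [-0.011, -0.006, -1.0]]
ft_force: [0.1, 1.2, 0.3]
opening: 1.0
```

```bash
python3 - <<'E'
from h import *
s=sensors.sense();print(s['eef_pos'],s['tcp_rot'],s['opening'],s['ft_force'])
im,p=shot('wrist','w1.png');np.save('pics/w1.npy',np.array(p['T']));print(proj(p,[548,-220,106]))
cv2.imwrite('pics/w1z.png',cv2.resize(im[100:325,130:430,::-1],(800,600),interpolation=cv2.INTER_CUBIC))
E
```

```text
[ 552.9792899  -206.44394618  180.95097242] [[ 0.95943249 -0.28180275 -0.00874706]
 [-0.28173369 -0.95945636  0.00834389]
 [-0.01074375 -0.00554106 -0.99992693]] 0.9997107144711922 [0.11677804 1.16611496 0.26945275]
[304.48438897 219.83864971]
```

View pics/w1z.png

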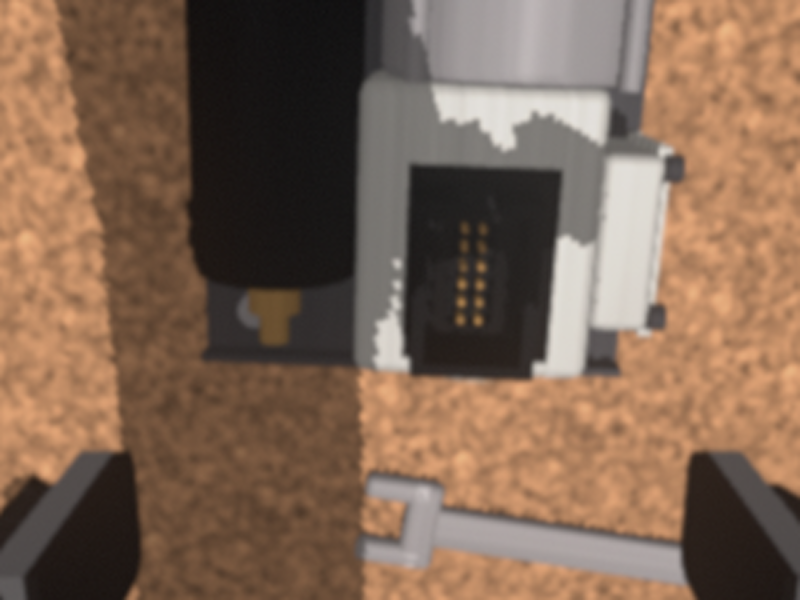

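Wrist view: the empty black socket spans zoom x 410–557, y 165–376, with its contact pins in the middle. I'll stretch the dark tones to see the rim, mouth and key slot.

```bash
python3 - <<'E'
from h import *
im=cv2.imread('pics/w1.png')
c=im[150:252,270:350].astype(float)
c=np.clip((c/60)**.6*255,0,255).astype(np.uint8)
cv2.imwrite('pics/w1e.png',cv2.resize(c,(470,600),interpolation=cv2.INTER_CUBIC))
E
```

```text
(no output)
```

View pics/w1e.png

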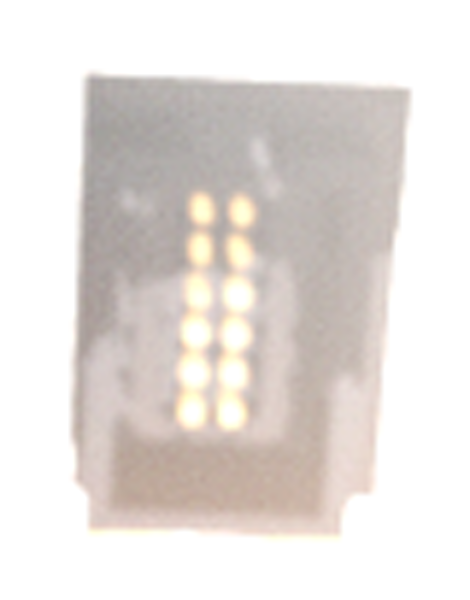

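The rim is blurred and the view is partly shadowed; the mouth's side walls show at zoom x 80–110 and 328–370. I'll measure this socket later, using the same relative view on both sockets so that calibration errors cancel. Now to the module.

Emit:
arm_command(series=[[-0.0088, -0.0487, 0, -0.3, 0.6, 0], [-0.0088, -0.0487, 0, 0, 0, 0], [-0.0088, -0.0487, 0, 0, 0, 0], [-0.0088, -0.0487, 0, 0, 0, 0], [-0.0088, -0.0487, 0, 0, 0, 0], [-0.0088, -0.0487, 0, 0, 0, 0], [-0.0088, -0.0487, 0, 0, 0, 0], [-0.0088, -0.0487, 0, 0, 0, 0], [0, 0, 0, 0, 0, -5], [0, 0, 0, 0, 0, -4.5]])

```text
time_s: 2.8
eef_pos: [589.8, 194.4, 181.2]
tcp_rot: [[0.997, -0.076, 0.003], [-0.076, -0.997, -0.001], [0.003, 0.0, -1.0]]
ft_force: [0.6, -0.9, -0.1]
opening: 0.996
```

```bash
python3 - <<'E'
from h import *
s=sensors.sense();print(s['eef_pos'],s['tcp_rot'],s['ft_force'])
im,p=shot('wrist','w2.png');np.save('pics/w2.npy',np.array(p['T']));print(proj(p,[596,187,130]))
u,v=proj(p,[596,187,125]).astype(int);u=max(u,100);v=min(max(v,75),344)
cv2.imwrite('pics/w2z.png',cv2.resize(im[v-75:v+75,u-100:u+100,::-1],(800,600),interpolation=cv2.INTER_CUBIC));print(u-100,v-75)
E
```

```text
[589.76374302 194.40394373 181.17145185] [[ 9.97092266e-01 -7.61599294e-02  2.58438722e-03]
 [-7.61588445e-02 -9.97095564e-01 -5.15785520e-04]
 [ 2.61616322e-03  3.17461808e-04 -9.99996527e-01]] [ 0.64941409 -0.87032792 -0.10205432]
[294.34013614 220.45634833]
194 143
```

View pics/w2z.png

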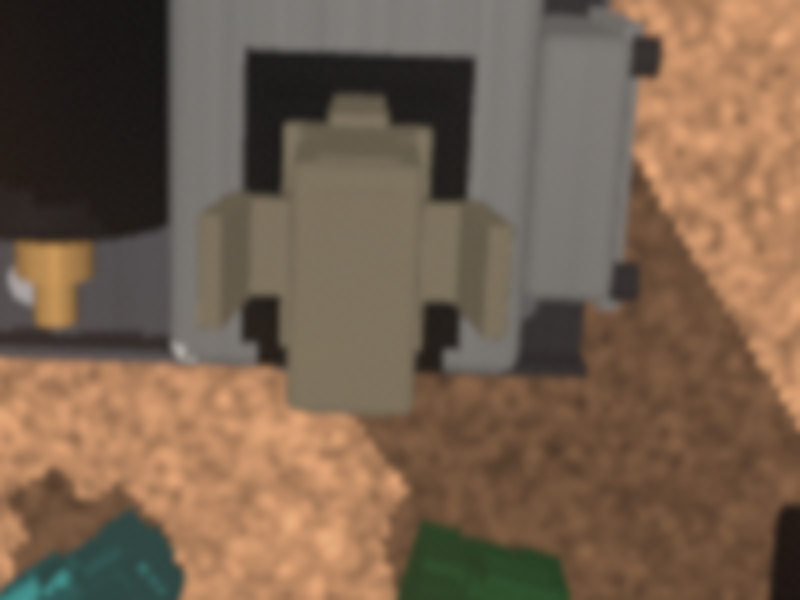

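The module is seen squarely, with its key rib at zoom (360,105) towards the motor. The top face has corners at about (295,163), (425,165), (410,412) and (288,412); the pad tips are at x≈200 and 512. Computing the pose from these.

```bash
python3 - <<'E'
from h import *
p=cams.camera_params('wrist');p['T']=np.load('pics/w2.npy')
P=lambda u,v,z:np.round(onz(p,194+u/4,143+v/4,z)[:2],1)
print('topcorners TL TR BR BL',*[P(u,v,137.5) for u,v in[(295,163),(425,165),(412,412),(288,412)]])
print('pad tips L,R near/far',*[P(u,v,129.5) for u,v in[(202,212),(198,328),(512,222),(508,337)]])
print('key top z106',P(330,95,106),P(388,95,106))
print('block front bottom z114.5',P(284,124,114.5),P(434,126,114.5))
im=cv2.imread('pics/w2.png');hsv=cv2.cvtColor(im,cv2.COLOR_BGR2HSV)
R=np.array(sensors.sense()['tcp_rot']);print(p['T'].round(3).tolist())
E
```

```text
topcorners TL TR BR BL [621.2 200.6] [619.5 182.3] [582.3 186.6] [583.7 205. ]
pad tips L,R near/far [613.4 215.6] [595.3 218.2] [608.3 169.6] [590.3 171. ]
key top z106 [626.  195.9] [625.2 186.5]
block front bottom z114.5 [623.2 203.2] [621.  179.7]
[[-0.076, 0.959, 0.274, 658.052], [-0.997, -0.073, -0.021, 188.752], [-0.0, -0.275, 0.962, 329.707], [0.0, 0.0, 0.0, 1.0]]
```

Emit:
arm_command(series=[[0.012, -0.0005, 0.01, 0, 0, 2.2], [0, 0, 0.01, 0, 0, 0], [0, 0, 0, 0, 0, 0]], claw=0.7, squeeze=20)

```text
time_s: 3.15
eef_pos: [601.5, 194.9, 161.0]
tcp_rot: [[0.995, -0.104, 0.003], [-0.104, -0.995, 0.001], [0.003, -0.001, -1.0]]
ft_force: [-1.3, -0.2, 0.5]
opening: 0.7
```

```bash
python3 - <<'E'
from h import *
s=sensors.sense();print(s['eef_pos'],s['tcp_rot'].round(4).tolist(),s['ft_force'],s['opening'],robot.tip_reach)
R=s['tcp_rot'];d=np.array([601.7,194.0,129])-s['eef_pos'];print('tool d',R.T@d,'yaw',np.degrees(np.arctan2(R[1,0],R[0,0])), 'tilt corr deg',np.degrees([-(R.T@[0,0,-1])[1],(R.T@[0,0,-1])[0]]))
im,p=shot('wrist','w3.png')
R=s['tcp_rot'];q=s['eef_pos']
for z in(-10,0,19):
  print(z,proj(p,q+R@[11,-30,z]),proj(p,q+R@[11,30,z]))
c=np.clip((im[:,:,::-1].astype(float)/255)**.6*255,0,255).astype(np.uint8)
cv2.imwrite('pics/w3e.png',c[120:420])
E
```

```text
[601.48679989 194.94456857 160.96277286] [[0.9946, -0.1035, 0.0028], [-0.1035, -0.9946, 0.0011], [0.0027, -0.0013, -1.0]] [-1.29644227 -0.22349512  0.45787588] 0.6995985588495188 19.0
tool d [ 0.2235563   0.96056531 31.96222536] yaw -5.942076085189823 tilt corr deg [-0.07733662 -0.15466676]
-10 [213.34913784 253.01343489] [351.88048141 252.9943064 ]
0 [217.61552778 244.57947711] [347.75438186 244.56023039]
19 [224.44461271 231.07948888] [341.15002334 231.06039574]
```

View pics/w3e.png

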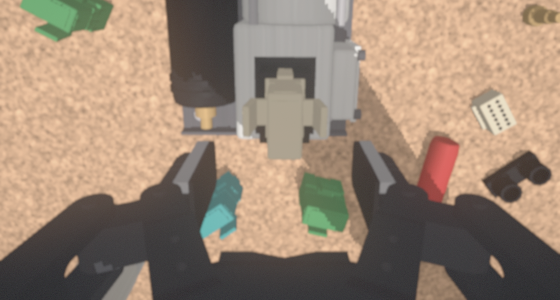

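Fingers show at (214,262) and (353,262) full-frame, so they are centred on u=283.5. Their apparent tip height is not what I expected. I'll close to about pinch width here, above the module, and measure where the tips really are.

Emit:
arm_command(series=[[0, 0.001, -0.004, 0, 0, 0.7], [0, 0, 0, 0, 0, 0], [0, 0, 0, 0, 0, 0], [0, 0, 0, 0, 0, 0]], claw=0.36)

```text
time_s: 3.6
eef_pos: [601.8, 192.8, 167.9]
tcp_rot: [[0.993, -0.117, 0.006], [-0.117, -0.993, 0.001], [0.005, -0.002, -1.0]]
ft_force: [0.7, -0.7, -0.7]
opening: 0.357
```

```bash
python3 - <<'E'
from h import *
s=sensors.sense();print(s['eef_pos'],s['tcp_rot'].round(4).tolist(),s['ft_force'],s['opening'])
im,p=shot('wrist','w4.png')
R=s['tcp_rot'];q=s['eef_pos']
for z in(-10,0,10,19):
  print(z,[proj(p,q+R@[x,y,z]).round(1).tolist() for x in(11,-11) for y in (-15.3,15.3)])
c=np.clip((im[:,:,::-1].astype(float)/255)**.55*255,0,255).astype(np.uint8)
cv2.imwrite('pics/w4e.png',cv2.resize(c[190:370,164:404],(800,600),interpolation=cv2.INTER_CUBIC))
E
```

```text
[601.78176925 192.77613312 167.86750906] [[0.9931, -0.1172, 0.0056], [-0.1172, -0.9931, 0.0012], [0.0055, -0.0019, -1.0]] [ 0.70031634 -0.68528283 -0.65008708] 0.35723151674816983
-10 [[247.3, 253.0], [317.9, 253.0], [248.7, 298.3], [316.6, 298.3]]
0 [[249.5, 244.6], [315.8, 244.6], [250.8, 287.6], [314.7, 287.6]]
10 [[251.4, 237.1], [314.0, 237.1], [252.6, 278.0], [313.0, 278.0]]
19 [[253.0, 231.1], [312.5, 231.1], [254.1, 270.2], [311.6, 270.2]]
```

View pics/w4e.png

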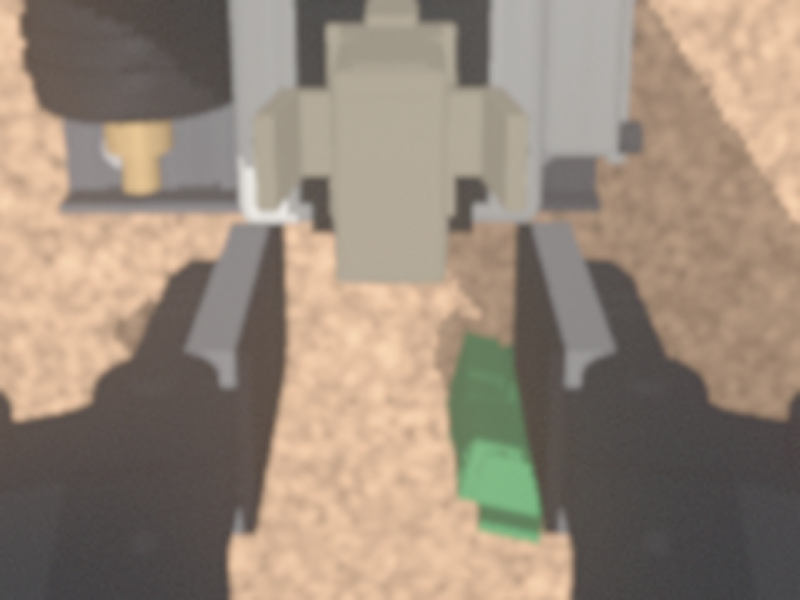

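Inner pad corners show at px (249,257) at the front tip and (249,298) at the rear tip. They don't match tips 19 mm ahead of the TCP, so I'll check against the two fixed cameras.

```bash
python3 - <<'E'
from h import *
a,pt=shot('top','t5.png');b,ps=shot('scene','s5.png')
p=cams.camera_params('top');o=cv2.imread('pics/top0.png')
print('module top by top cam',[onz(pt,155+u/5,178+v/5,137.5)[:2].round(1).tolist() for u,v in[(158,95),(206,93),(204,183),(155,180)]])
q=sensors.sense();R=q['tcp_rot'];e=q['eef_pos'];print(e)
f=lambda im,c,w:(lambda u,v:(cv2.resize(im[v-w*3//4:v+w*3//4,u-w:u+w,::-1],(400,300),interpolation=cv2.INTER_CUBIC),(u-w,v-w*3//4,200/w)))(int(c[0]),int(c[1]))
A,ia=f(a,proj(pt,e),50);B,ib=f(b,proj(ps,e),50)
g=lambda c:np.clip((c/255.)**.6*255,0,255).astype(np.uint8)
for I,i,pp,off in((A,ia,pt,0),(B,ib,ps,400)):
  print(i,'TCP,tip in zoom:',[(((proj(pp,e+R@np.array(x))-i[:2])*i[2]+[off,0])).round().tolist() for x in([0,0,0],[0,0,19],[0,-15,19],[0,15,19])])
cv2.imwrite('pics/z5.png',g(np.hstack([A,B])))
E
```

```text
module top by top cam [[619.9, 198.5], [618.3, 180.1], [582.8, 184.1], [586.5, 202.5]]
[601.6995388  192.89836803 167.55092378]
(137, 164, 4.0) TCP,tip in zoom: [[201.0, 151.0], [209.0, 161.0], [177.0, 161.0], [241.0, 160.0]]
(276, 133, 4.0) TCP,tip in zoom: [[604.0, 149.0], [602.0, 177.0], [617.0, 168.0], [586.0, 187.0]]
```

View pics/z5.png

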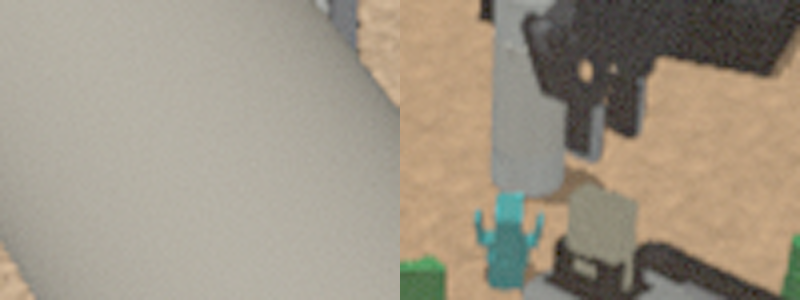

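The top camera agrees on the module's x (601.9 against 601.7 mm). Both the wrist and scene views show the fingertips about 20 mm higher than predicted (scene zoom (585,158) and (625,135) against predicted (586,187) and (617,168)). I'll go down in stages and check.

Emit:
arm_command(series=[[0, -0.0014, 0, 0, 0, 0], [0, 0, 0, 0, 0, 0], [0, 0, 0.01, 0, -0.3, 0], [0, 0, 0.01, 0, 0, 0], [0, 0, 0.01, 0, 0, 0], [0, 0, 0.004, 0, 0, 0], [0, 0, 0, 0, 0, 0]], claw=0.7)

```text
time_s: 4.45
eef_pos: [601.0, 194.3, 128.9]
tcp_rot: [[0.993, -0.117, -0.003], [-0.117, -0.993, 0.001], [-0.003, -0.001, -1.0]]
ft_force: [0.5, 0.2, 0.4]
opening: 0.699
```

```bash
python3 - <<'E'
from h import *
q=sensors.sense();R=q['tcp_rot'];e=q['eef_pos'];print(e,R.round(4).tolist(),q['ft_force'])
b,ps=shot('scene','s6.png');w,pw=shot('wrist','w6.png')
u,v=proj(ps,[602,194,130]).astype(int)
g=lambda c:np.clip((c/255.)**.6*255,0,255).astype(np.uint8)
B=cv2.resize(b[v-37:v+38,u-25:u+25,::-1],(400,600),interpolation=cv2.INTER_CUBIC)
W=cv2.resize(w[170:320,234:334,::-1],(400,600),interpolation=cv2.INTER_CUBIC)
print(u-25,v-37)
for z in(106,111.5,129.5):print(z,[((proj(ps,[602,194+y,z])-[u-25,v-37])*8).round().tolist() for y in(-30,30)])
cv2.imwrite('pics/z6.png',g(np.hstack([B,W])))
E
```

```text
[601.04413566 194.32040741 128.88071234] [[0.9932, -0.1167, -0.0029], [-0.1167, -0.9932, 0.0012], [-0.003, -0.0008, -1.0]] [0.47864182 0.22380792 0.43074994]
301 146
106 [[144.0, 416.0], [248.0, 329.0]]
111.5 [[145.0, 400.0], [249.0, 314.0]]
129.5 [[149.0, 349.0], [253.0, 263.0]]
```

View pics/z6.png

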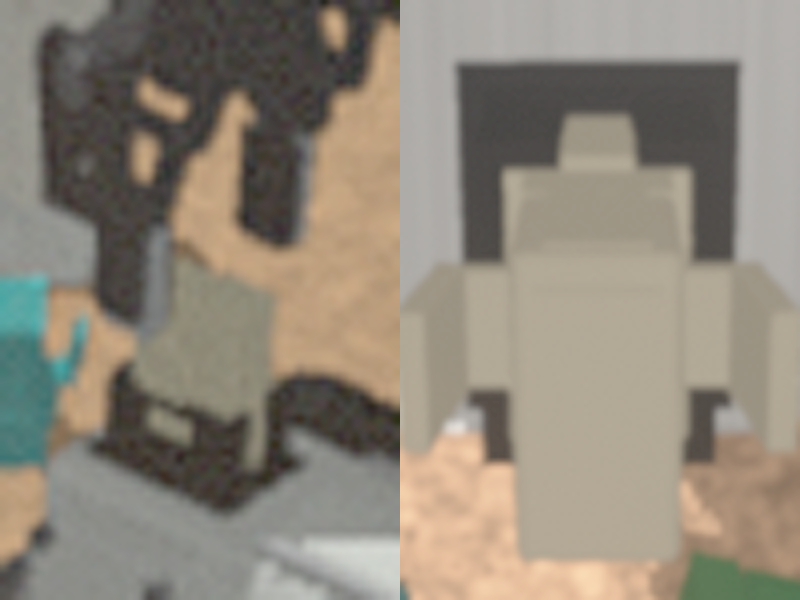

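Scene: fingertips at zoom (135,335) and (275,242), i.e. world z≈135 with the TCP at 129. The real tips stand slightly behind the TCP, so I need to go about 20 mm lower. Stage down 14 mm more and check alignment with the pads.

Emit:
arm_command(series=[[0.0007, 0, 0.007, 0, 0.2, 0], [0, 0, 0.006, 0, 0, 0], [0, 0, 0, 0, 0, 0], [0, 0, 0, 0, 0, 0]], claw=0.65)

```text
time_s: 4.95
eef_pos: [602.8, 194.6, 116.7]
tcp_rot: [[0.993, -0.117, 0.004], [-0.117, -0.993, 0.002], [0.004, -0.002, -1.0]]
ft_force: [-0.1, -0.1, -1.0]
opening: 0.651
```

```bash
python3 - <<'E'
from h import *
q=sensors.sense();R=q['tcp_rot'];e=q['eef_pos'];print(e,R.round(4).tolist(),q['ft_force'],q['opening'])
b,ps=shot('scene','s7.png');w,pw=shot('wrist','w7.png')
u,v=proj(ps,[602,194,130]).astype(int)
g=lambda c:np.clip((c/255.)**.6*255,0,255).astype(np.uint8)
B=cv2.resize(b[v-37:v+38,u-25:u+25,::-1],(400,600),interpolation=cv2.INTER_CUBIC)
W=cv2.resize(w[180:330,204:364,::-1],(400,375),interpolation=cv2.INTER_CUBIC)
o=np.zeros((600,800,3),np.uint8);o[:,:400]=B;o[:375,400:]=W
for z in(106,111.5,129.5):print(z,[((proj(ps,[602+3.2*np.sign(y),194+y,z])-[u-25,v-37])*8).round().tolist() for y in(-27.6,27.6)])
cv2.imwrite('pics/z7.png',g(o))
E
```

```text
[602.78941517 194.64368731 116.68594749] [[0.9932, -0.1168, 0.0037], [-0.1168, -0.9932, 0.0017], [0.0035, -0.0021, -1.0]] [-0.08483865 -0.11894883 -0.95435043] 0.6510646466707629
106 [[139.0, 409.0], [253.0, 336.0]]
111.5 [[140.0, 393.0], [254.0, 320.0]]
129.5 [[144.0, 342.0], [258.0, 270.0]]
```

View pics/z7.png

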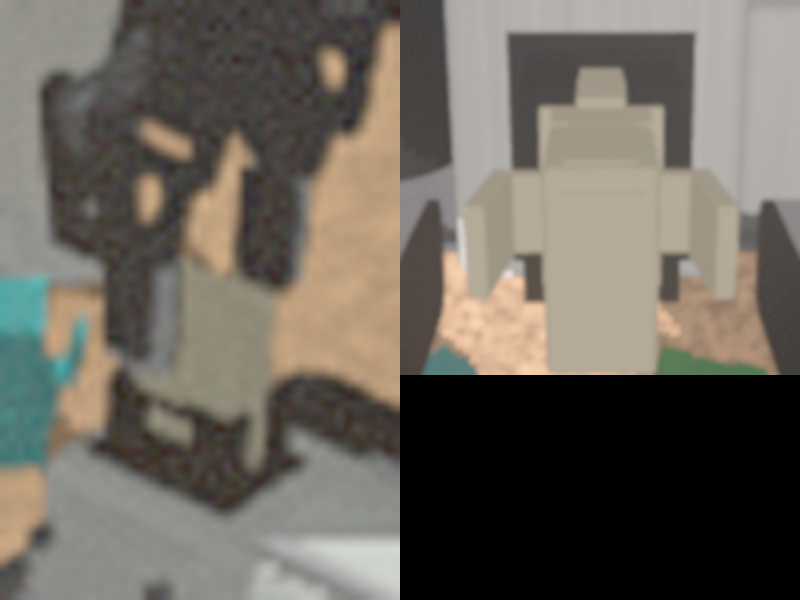

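Wrist: finger tips at zoom x 438 and 765 (mid 601.5), module pads at 465 and 740 (mid 602.5), so it is centred in y. Tips are now at about z 121. I'll shift 3 mm forward to centre on the pads, go down 8 mm, and start closing gently.

Emit:
arm_command(series=[[0.003, 0, 0.004, -0.1, -0.2, 0], [0, 0, 0.004, 0, 0, 0], [0, 0, 0, 0, 0, 0], [0, 0, 0, 0, 0, 0]], claw=0.6)

```text
time_s: 5.45
eef_pos: [606.4, 194.3, 108.4]
tcp_rot: [[0.993, -0.117, 0.0], [-0.117, -0.993, 0.0], [0.0, -0.0, -1.0]]
ft_force: [0.4, 0.1, -0.1]
opening: 0.597
```

Emit:
arm_command(series=[[0, 0, 0, 0, 0, 0], [0, 0, 0, 0, 0, 0], [0, 0, 0, 0, 0, 0]], claw=0.5)

```text
time_s: 5.75
eef_pos: [606.4, 194.3, 108.9]
tcp_rot: [[0.993, -0.117, 0.001], [-0.117, -0.993, 0.0], [0.001, -0.0, -1.0]]
ft_force: [-0.5, -0.2, 0.5]
opening: 0.5
```

Emit:
arm_command(series=[[0, 0, 0, 0, 0, 0], [0, 0, 0, 0, 0, 0], [0, 0, 0, 0, 0, 0]], claw=0.42)

```text
time_s: 6.05
eef_pos: [606.7, 194.7, 110.4]
tcp_rot: [[0.993, -0.117, 0.002], [-0.117, -0.993, 0.001], [0.002, -0.001, -1.0]]
ft_force: [-1.1, -1.5, 0.7]
opening: 0.42
```

Emit:
arm_command(series=[[0, 0, 0, 0, 0, 0], [0, 0, 0, 0, 0, 0], [0, 0, 0, 0, 0, 0], [0, 0, 0, 0, 0, 0]], claw=0.3)

```text
time_s: 6.45
eef_pos: [606.8, 194.5, 112.2]
tcp_rot: [[0.993, -0.117, 0.003], [-0.117, -0.993, 0.0], [0.003, -0.001, -1.0]]
ft_force: [-3.9, -1.2, 4.3]
opening: 0.324
```

```bash
python3 - <<'E'
from h import *
q=sensors.sense();print(q['eef_pos'],q['ft_force'],q['torque'],q['opening'])
b,ps=shot('scene','s8.png');w,pw=shot('wrist','w8.png')
u,v=proj(ps,[602,194,130]).astype(int)
g=lambda c:np.clip((c/255.)**.6*255,0,255).astype(np.uint8)
B=cv2.resize(b[v-37:v+38,u-25:u+25,::-1],(400,600),interpolation=cv2.INTER_CUBIC)
W=cv2.resize(w[180:330,204:364,::-1],(400,375),interpolation=cv2.INTER_CUBIC)
o=np.zeros((600,800,3),np.uint8);o[:,:400]=B;o[:375,400:]=W
cv2.imwrite('pics/z8.png',g(o))
E
```

```text
[606.77901784 194.48388486 112.24673162] [-3.88769476 -1.16681503  4.25792395] [-0.19639402  0.57518163  0.01046279] 0.32438461856260503
```

View pics/z8.png

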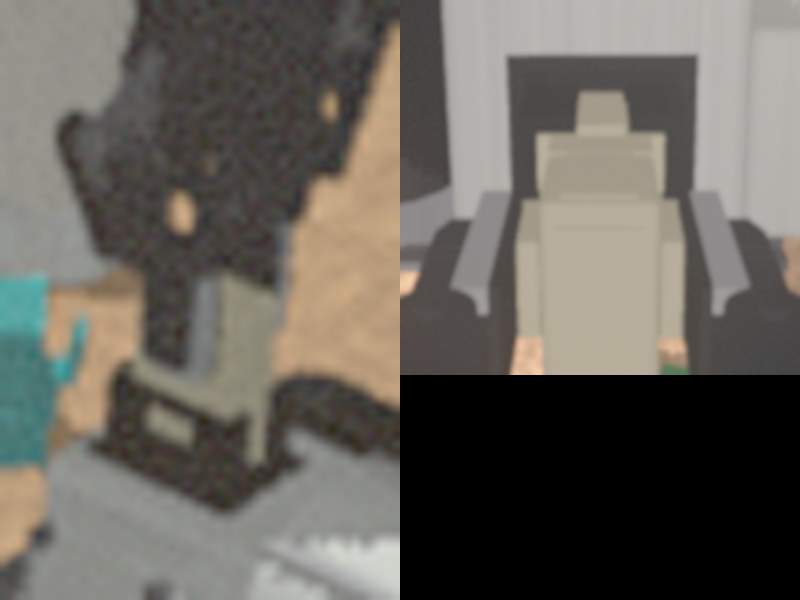

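The pads are pinched upright between the fingers (opening stopped at 0.324), with fingertips just above the rim. Now I'll draw it out gently.

Emit:
arm_command(series=[[0, 0, -0.001, 0, 0, 0], [0, 0, -0.001, 0, 0, 0], [0, 0, 0, 0, 0, 0]])

```text
time_s: 6.85
eef_pos: [606.7, 194.5, 113.7]
tcp_rot: [[0.993, -0.117, 0.003], [-0.117, -0.993, 0.0], [0.003, -0.001, -1.0]]
ft_force: [-1.3, -0.0, 2.0]
opening: 0.327
```

Emit:
arm_command(series=[[0, 0, -0.002, 0, 0, 0], [0, 0, -0.002, 0, 0, 0], [0, 0, -0.002, 0, 0, 0], [0, 0, -0.002, 0, 0, 0]])

```text
time_s: 7.25
eef_pos: [606.4, 194.2, 120.6]
tcp_rot: [[0.993, -0.117, 0.001], [-0.117, -0.993, 0.0], [0.001, -0.0, -1.0]]
ft_force: [-0.5, -0.3, -0.8]
opening: 0.324
```

Unlatched and out smoothly (force −0.8 N, about its weight). Lifting clear, then stepping back 45 mm for a reference view of the emptied old socket.

Emit:
arm_command(series=[[0, 0, -0.005, 0, 0, 0], [0, 0, -0.009, 0, 0, 0], [0, 0, -0.009, 0, 0, 0], [0, 0, -0.009, 0, 0, 0], [0, 0, -0.009, 0, 0, 0], [-0.015, 0, 0, 0, 0, 0], [-0.015, 0, 0, 0, 0, 0], [-0.015, 0, 0, 0, 0, 0], [0, 0, 0, 0, 0, 0], [0, 0, 0, 0, 0, 0]])

```text
time_s: 8.25
eef_pos: [562.6, 200.2, 170.5]
tcp_rot: [[0.993, -0.118, 0.008], [-0.118, -0.993, 0.002], [0.007, -0.003, -1.0]]
ft_force: [0.3, -0.8, -1.4]
opening: 0.321
```

```bash
python3 - <<'E'
from h import *
q=sensors.sense();print(q['eef_pos'],q['tcp_rot'].round(4).tolist(),q['ft_force'],q['opening'])
w,pw=shot('wrist','w9.png');np.savez('pics/w9.npz',T=pw['T'],e=q['eef_pos'],R=q['tcp_rot'])
u,v=proj(pw,[602,194,106]).astype(int);print(u,v)
g=lambda c:np.clip((c/120.)**.55*255,0,255).astype(np.uint8)
v0=max(0,v-60);print(u-80,v0)
cv2.imwrite('pics/z9.png',g(cv2.resize(w[v0:v0+120,u-80:u+80,::-1],(800,600),interpolation=cv2.INTER_CUBIC)))
E
```

```text
[562.55479369 200.15104674 170.52815292] [[0.993, -0.1176, 0.0078], [-0.1176, -0.9931, 0.002], [0.0075, -0.0029, -1.0]] [ 0.30431193 -0.76864393 -1.39584796] 0.32141740086778503
285 163
205 103
```

View pics/z9.png

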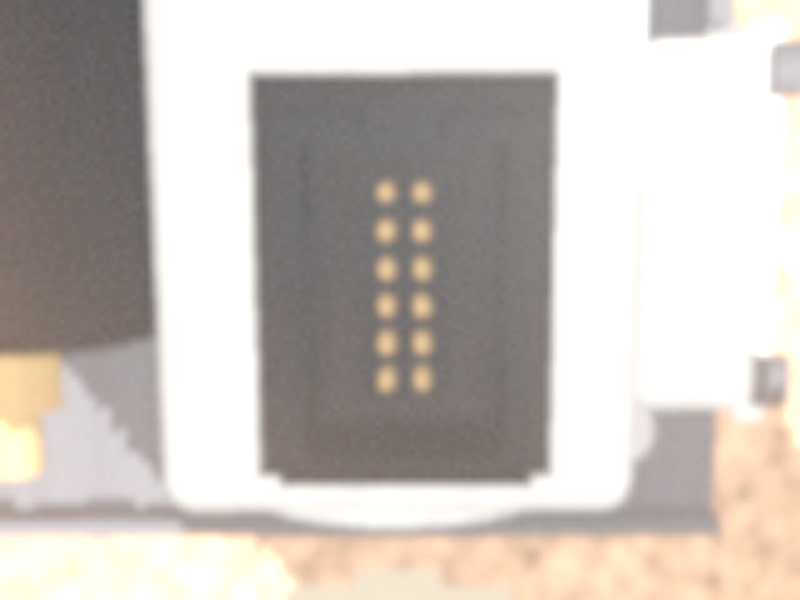

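The emptied socket is clear, with its 2×6 gold pins at zoom x 387–423, y 192–380. They make good markers, so I'll locate the pin arrays in both sockets by colour.

```bash
cat >> h.py <<'E'
def pins(im,p,guess,z=82,r=45):
    u0,v0=proj(p,[*guess,z]);hs=cv2.cvtColor(im,cv2.COLOR_RGB2HSV).astype(int)
    m=((hs[...,0]>8)&(hs[...,0]<30)&(hs[...,1]>90)&(hs[...,2]>50)).astype(np.uint8)
    yy,xx=np.indices(m.shape);m[(abs(xx-u0)>r)|(abs(yy-v0)>r)]=0
    n,l,st,_=cv2.connectedComponentsWithStats(m,connectivity=8)
    # keep columns/rows inside the dark socket
    dark=cv2.blur(im.max(2).astype(np.float32),(15,15))<75
    m=m*dark;ys,xs=np.nonzero(m);wt=im[ys,xs].max(1).astype(float)
    P=np.array([onz(p,x,y,z)[:2] for x,y in zip(xs,ys)])
    c=np.average(P,axis=0,weights=wt);C=np.cov((P-c).T,aweights=wt);w,V=np.linalg.eigh(C);a=V[:,1]*np.sign(V[0,1])
    return c,np.degrees(np.arctan2(a[1],a[0])),np.sqrt(w),(xs.min(),xs.max(),ys.min(),ys.max()),len(xs)
E
python3 - <<'E'
from h import *
p=cams.camera_params('wrist')
im=cv2.imread('pics/w9.png')[:,:,::-1].copy();z=np.load('pics/w9.npz');po=dict(p,T=z['T'])
print('old',pins(im,po,(602,194)))
im=cv2.imread('pics/w1.png')[:,:,::-1].copy();pn=dict(p,T=np.load('pics/w1.npy'))
print('new',pins(im,pn,onz(pn,311,203,82)[:2]))
E
```

```text
old (array([600.50090758, 194.3418018 ]), np.float64(-6.401808810930738), array([2.58205243, 8.74586202]), (np.int64(280), np.int64(291), np.int64(139), np.int64(181)), 205)
new (array([ 550.3949752 , -223.25595673]), np.float64(-18.26936272313205), array([2.63300352, 8.49027399]), (np.int64(300), np.int64(312), np.int64(183), np.int64(222)), 230)
```

Emit:
arm_command(series=[[0, 0.02, 0, 0, 0, 0], [0, 0.042, 0, 0, 0, 0], [0, 0.045, 0, 0, 0, 0], [0, 0.045, 0, 0, 0, 0], [0, 0.045, 0, 0, 0, 0], [0, 0.045, 0, 0, 0, 0], [0, 0.045, 0, 0, 0, 0], [0, 0.045, 0, 0, 0, 0], [0, 0.042, 0, 0, 0, 0], [0, 0.02, 0, 0, 0, 0]])

```text
time_s: 9.3
eef_pos: [521.2, -204.4, 169.3]
tcp_rot: [[0.994, -0.112, 0.012], [-0.112, -0.994, 0.005], [0.011, -0.006, -1.0]]
ft_force: [-0.1, -0.3, -0.4]
opening: 0.323
```

Emit:
arm_command(series=[[0, 0.01, 0, 0, 0, 4], [0, 0, 0, 0, 0, 4], [0, 0, 0, 0, 0, 3], [0, 0, 0, 0, 0, 0], [0, 0, 0, 0, 0, 0]])

```text
time_s: 9.8
eef_pos: [519.7, -225.2, 169.0]
tcp_rot: [[0.948, -0.317, 0.011], [-0.317, -0.948, 0.002], [0.01, -0.006, -1.0]]
ft_force: [-0.2, 0.7, -1.7]
opening: 0.32
```

```bash
cat > m.py <<'E'
from h import *
import sys
q=sensors.sense();R=q['tcp_rot'];e=q['eef_pos'];print(e.round(2),R.round(4).tolist(),q['ft_force'].round(1),round(q['opening'],3),q['time_s'])
w,pw=shot('wrist',sys.argv[1]+'.png');np.savez('pics/'+sys.argv[1]+'.npz',T=pw['T'],e=e,R=R)
c,yaw,s,bb,n=pins(w,pw,(550.4,-223.3));print('pins',c,yaw,s,bb,n)
for yw in (yaw,-17):
  a=np.radians(yw);x=np.array([np.cos(a),np.sin(a)]);y=np.array([-x[1],x[0]])
  t=c+6.14*x+.91*y;d=R.T@np.r_[t-e[:2],0];print('yaw',yw,'grip TCP',t,'tool d to grip',d.round(2))
print('tool yaw',np.degrees(np.arctan2(R[1,0],R[0,0])))
E
python3 m.py w10
```

```text
[ 519.72 -225.2   169.  ] [[0.9484, -0.317, 0.0113], [-0.3171, -0.9484, 0.0021], [0.01, -0.0056, -0.9999]] [-0.2  0.7 -1.7] 0.32 9.8
pins [ 552.8583765 -223.2285422] -18.37760588250333 [2.57392892 8.74780182] (np.int64(260), np.int64(271), np.int64(151), np.int64(192)) 219
yaw -18.37760588250333 grip TCP [ 558.97213538 -224.30076063] tool d to grip [ 36.94 -13.3    0.44]
yaw -17 grip TCP [ 558.99614595 -224.15346714] tool d to grip [ 36.92 -13.45   0.45]
tool yaw -18.48637425284253
```

Emit:
arm_command(series=[[-0.008, -0.0133, -0.001, -0.2, -0.2, 0.2], [0, 0, 0, 0, 0, 0], [0, 0, 0, 0, 0, 0], [0, 0, 0, 0, 0, 0]])

```text
time_s: 10.25
eef_pos: [516.6, -207.0, 170.3]
tcp_rot: [[0.949, -0.316, 0.007], [-0.316, -0.949, 0.0], [0.006, -0.002, -1.0]]
ft_force: [0.8, -1.1, -1.6]
opening: 0.319
```

```bash
python3 m.py w11
```

```text
[ 516.6  -207.    170.31] [[0.9488, -0.3157, 0.0068], [-0.3157, -0.9488, 0.0002], [0.0064, -0.0023, -1.0]] [ 0.8 -1.1 -1.6] 0.319 10.25
pins [ 554.69530772 -224.62154602] -21.295291051259852 [2.51297572 9.18736569] (np.int64(284), np.int64(295), np.int64(137), np.int64(179)) 194
yaw -21.295291051259852 grip TCP [ 560.74656408 -226.00357223] tool d to grip [47.89  4.09  0.3 ]
yaw -17 grip TCP [ 560.83307718 -225.54647096] tool d to grip [47.83  3.63  0.3 ]
tool yaw -18.405150577762615
```

The yaw and count changed (194 px), so the mask probably clipped a pin. I'll use individual pin blobs and a proper grid fit instead.

```bash
cat > g.py <<'E'
from h import *
def blobs(f,guess,z=82):
    d=np.load('pics/'+f+'.npz');p=dict(cams.camera_params('wrist'),T=d['T'])
    im=cv2.imread('pics/'+f+'.png').astype(float);u0,v0=proj(p,[*guess,z]).astype(int)
    g=im[...,2]-im[...,0]                       # red minus blue: gold
    r=(v0-34,u0-22);c=g[r[0]:v0+35,r[1]:u0+23]
    s=cv2.GaussianBlur(cv2.resize(c,None,fx=6,fy=6,interpolation=cv2.INTER_CUBIC),(0,0),6)
    mx=(s==cv2.dilate(s,np.ones((19,19))))&(s>18);ys,xs=np.nonzero(mx)
    return np.c_[(xs+.5)/6-.5+r[1],(ys+.5)/6-.5+r[0]],s[ys,xs],p,d
if __name__=='__main__':
    for f,g in(('w9',(600.5,194.3)),('w10',(553,-223.5)),('w11',(553,-223.5))):
        b,s,p,d=blobs(f,g);print(f,len(b));print(np.c_[b,s].round(1).tolist())
E
python3 g.py
```

```text
w9 12
[[281.8, 140.9, 36.1], [288.9, 141.1, 37.1], [281.8, 148.6, 39.0], [288.8, 148.8, 38.2], [288.9, 156.2, 38.6], [281.8, 156.4, 38.9], [281.8, 163.8, 39.2], [288.9, 163.8, 40.0], [288.9, 171.1, 39.9], [281.8, 171.2, 40.2], [288.9, 178.4, 38.7], [281.8, 178.6, 39.8]]
w10 12
[[261.6, 152.8, 37.8], [268.8, 152.8, 37.0], [261.8, 160.1, 35.5], [268.9, 160.2, 37.6], [261.8, 167.8, 38.4], [268.9, 167.8, 38.1], [261.9, 175.1, 40.7], [269.1, 175.1, 38.4], [261.9, 182.4, 39.1], [269.1, 182.4, 38.6], [262.2, 189.6, 39.4], [269.2, 189.6, 39.5]]
w11 12
[[285.8, 138.6, 37.2], [293.2, 138.8, 69.9], [285.8, 146.4, 36.8], [293.1, 146.4, 64.8], [285.8, 153.8, 36.8], [292.9, 153.9, 36.0], [292.8, 161.4, 36.6], [285.8, 161.6, 37.9], [285.6, 168.8, 37.6], [292.8, 168.8, 37.1], [292.8, 176.2, 38.6], [285.6, 176.4, 39.3]]
```

All 12 pins show in each picture; in w11 two were sunlit and skewed the weighting. Now the unweighted fit.

```bash
cat >> g.py <<'E'
    F={}
    for f,g in(('w9',(600.5,194.3)),('w10',(553,-223.5)),('w11',(553,-223.5))):
        b,s,p,d=blobs(f,g);W=np.array([onz(p,*x,82)[:2] for x in b]);c=W.mean(0)
        o=b[np.argsort(b[:,1])];k=np.argsort(b[:,0]);cols=[W[k[:6]],W[k[6:]]]
        yw=[np.degrees(np.arctan2(*(np.linalg.eigh(np.cov(q.T))[1][:,1])[[1,0]])) for q in cols]
        yw=np.mean([(y+90)%180-90 for y in yw]);F[f]=(c,yw);R=d['R']
        print(f,c.round(2),'yaw',round(yw,2),'tool yaw',round(np.degrees(np.arctan2(R[1,0],R[0,0])),2),'rowgap/colgap',np.linalg.norm(cols[0].mean(0)-cols[1].mean(0)).round(2))
    rot=lambda a:(lambda a:np.array([[np.cos(a),-np.sin(a)],[np.sin(a),np.cos(a)]]))(np.radians(a))
    k=rot(F['w9'][1]).T@(np.array([606.7,194.5])-F['w9'][0]);print('offset',k)
    q=sensors.sense()
    for f in('w10','w11'):
        t=F[f][0]+rot(F[f][1])@k;print(f,'grip TCP',t,'tool d',(q['tcp_rot'].T@np.r_[t-q['eef_pos'][:2],0]).round(2))
E
python3 g.py | grep -v '\[\['
```

```text
w9 12
w10 12
w11 12
w9 [601.21 194.21] yaw -6.64 tool yaw -6.75 rowgap/colgap 4.91
w10 [ 553.77 -223.56] yaw -18.52 tool yaw -18.49 rowgap/colgap 4.92
w11 [ 553.84 -224.02] yaw -18.71 tool yaw -18.41 rowgap/colgap 4.95
offset [5.42092078 0.92245842]
w10 grip TCP [ 559.20449789 -224.41147849] tool d [45.9   2.78  0.29]
w11 grip TCP [ 559.26658707 -224.88202038] tool d [46.11  3.21  0.29]
```

Emit:
arm_command(series=[[0.016, 0.0031, 0, 0, -0.2, 0.25], [0.015, 0, 0, 0, 0, 0], [0.014, 0, 0.005, 0, 0, 0], [0, 0, 0.008, 0, 0, 0], [0, 0, 0.007, 0, 0, 0], [0, 0, 0.004, 0, 0, 0], [0, 0, 0, 0, 0, 0], [0, 0, 0, 0, 0, 0]])

```text
time_s: 11.1
eef_pos: [557.3, -225.8, 144.7]
tcp_rot: [[0.947, -0.321, 0.002], [-0.321, -0.947, 0.001], [0.001, -0.001, -1.0]]
ft_force: [1.0, 0.3, -0.5]
opening: 0.317
```

```bash
cat > d.py <<'E'
from h import *
q=sensors.sense();R=q['tcp_rot'];e=q['eef_pos'];print(e.round(2),R[:,2].round(4),q['ft_force'].round(1),q['torque'].round(2),round(q['opening'],3),q['time_s'])
print('tool d',(R.T@np.r_[np.array([559.25,-224.8])-e[:2],0]).round(2),'yaw',np.degrees(np.arctan2(R[1,0],R[0,0])).round(2),'nose above rim',e[2]-28.7-106)
E
python3 d.py
```

```text
[ 557.34 -225.76  144.69] [ 1.7e-03  7.0e-04 -1.0e+00] [ 1.   0.3 -0.5] [ 0.04  0.05 -0.02] 0.317 11.1
tool d [ 1.5  -1.53  0.  ] yaw -18.73 nose above rim 9.986805510782474
```

Emit:
arm_command(series=[[0.0015, -0.0015, 0.003, 0, 0, 0], [0, 0, 0.003, 0, 0, 0], [0, 0, 0, 0, 0, 0], [0, 0, 0, 0, 0, 0]])

```text
time_s: 11.5
eef_pos: [559.5, -224.7, 139.2]
tcp_rot: [[0.947, -0.321, 0.003], [-0.321, -0.947, 0.0], [0.003, -0.001, -1.0]]
ft_force: [-0.3, 0.6, -1.9]
opening: 0.323
```

```bash
python3 d.py
```

```text
[ 559.45 -224.69  139.23] [ 0.0031  0.     -1.    ] [-0.3  0.6 -1.9] [ 0.02 -0.01  0.04] 0.323 11.5
tool d [-0.15  0.17 -0.  ] yaw -18.72 nose above rim 4.534806607198689
```

Emit:
arm_command(series=[[-0.0001, 0.0001, 0.0015, 0, 0, 0], [0, 0, 0.0015, 0, 0, 0], [0, 0, 0.0015, 0, 0, 0]])

```text
time_s: 11.8
eef_pos: [559.6, -224.9, 134.9]
tcp_rot: [[0.947, -0.321, 0.004], [-0.321, -0.947, -0.0], [0.004, -0.001, -1.0]]
ft_force: [-0.7, 0.4, -1.1]
opening: 0.328
```

```bash
python3 d.py
```

```text
[ 559.56 -224.91  134.89] [ 3.8e-03 -3.0e-04 -1.0e+00] [-0.7  0.4 -1.1] [ 0.01 -0.    0.01] 0.328 11.8
tool d [-0.33 -0.   -0.  ] yaw -18.73 nose above rim 0.19188374739179892
```

Emit:
arm_command(series=[[-0.0003, 0, 0.001, 0, 0, 0], [0, 0, 0.001, 0, 0, 0]])

```text
time_s: 12.0
eef_pos: [559.2, -224.8, 132.6]
tcp_rot: [[0.947, -0.321, 0.004], [-0.321, -0.947, -0.0], [0.004, -0.001, -1.0]]
ft_force: [-0.3, 0.4, -1.7]
opening: 0.323
```

```bash
python3 d.py
```

```text
[ 559.22 -224.78  132.59] [ 3.7e-03 -3.0e-04 -1.0e+00] [-0.3  0.4 -1.7] [-0.03 -0.    0.04] 0.323 12.0
tool d [0.03 0.01 0.  ] yaw -18.72 nose above rim -2.1117617530976958
```

Emit:
arm_command(series=[[0, 0, 0.001, 0, 0, 0], [0, 0, 0.001, 0, 0, 0]])

```text
time_s: 12.2
eef_pos: [559.2, -224.8, 130.4]
tcp_rot: [[0.947, -0.321, 0.004], [-0.321, -0.947, -0.0], [0.003, -0.001, -1.0]]
ft_force: [-0.1, -0.0, -1.3]
opening: 0.322
```

Emit:
arm_command(series=[[0, 0, 0.001, 0, 0, 0], [0, 0, 0.001, 0, 0, 0]])

```text
time_s: 12.4
eef_pos: [559.2, -224.8, 128.1]
tcp_rot: [[0.947, -0.321, 0.004], [-0.321, -0.947, -0.0], [0.003, -0.001, -1.0]]
ft_force: [-0.6, -0.5, -2.0]
opening: 0.325
```

```bash
python3 d.py
```

```text
[ 559.18 -224.79  128.14] [ 3.5e-03 -2.0e-04 -1.0e+00] [-0.6 -0.5 -2. ] [ 0.03  0.01 -0.09] 0.325 12.4
tool d [ 0.07 -0.01  0.  ] yaw -18.73 nose above rim -6.5559470030543
```

The nose is 6.5 mm into the socket with no contact force. Continuing gently.

Emit:
arm_command(series=[[0, 0, 0.0015, 0, 0, 0], [0, 0, 0.0015, 0, 0, 0], [0, 0, 0.0015, 0, 0, 0]])

```text
time_s: 12.7
eef_pos: [559.3, -224.8, 123.4]
tcp_rot: [[0.947, -0.321, 0.004], [-0.321, -0.947, -0.0], [0.004, -0.001, -1.0]]
ft_force: [-0.1, -0.6, -1.9]
opening: 0.325
```

Emit:
arm_command(series=[[0, 0, 0.0015, 0, 0, 0], [0, 0, 0.0015, 0, 0, 0], [0, 0, 0.001, 0, 0, 0]])

```text
time_s: 13.0
eef_pos: [559.2, -224.8, 118.9]
tcp_rot: [[0.947, -0.321, 0.004], [-0.321, -0.947, -0.0], [0.003, -0.001, -1.0]]
ft_force: [-0.6, -0.1, -1.3]
opening: 0.325
```

```bash
python3 d.py
```

```text
[ 559.21 -224.81  118.86] [ 3.5e-03 -2.0e-04 -1.0e+00] [-0.6 -0.1 -1.3] [-0.03 -0.01 -0.01] 0.325 13.0
tool d [ 0.03 -0.02  0.  ] yaw -18.73 nose above rim -15.8399800747044
```

Emit:
arm_command(series=[[0, 0, 0.001, 0, 0, 0], [0, 0, 0.001, 0, 0, 0], [0, 0, 0.001, 0, 0, 0]], squeeze=30)

```text
time_s: 13.3
eef_pos: [559.2, -224.8, 115.6]
tcp_rot: [[0.947, -0.321, 0.004], [-0.321, -0.947, -0.0], [0.003, -0.001, -1.0]]
ft_force: [0.2, -0.8, -0.9]
opening: 0.311
```

Emit:
arm_command(series=[[0, 0, 0.001, 0, 0, 0], [0, 0, 0.0005, 0, 0, 0]])

```text
time_s: 13.5
eef_pos: [559.3, -224.8, 114.0]
tcp_rot: [[0.947, -0.321, 0.004], [-0.321, -0.947, -0.0], [0.003, -0.001, -1.0]]
ft_force: [-0.1, -0.6, 1.5]
opening: 0.315
```

```bash
python3 d.py
```

```text
[ 559.28 -224.8   113.95] [ 3.6e-03 -2.0e-04 -1.0e+00] [-0.1 -0.6  1.5] [0.05 0.14 0.01] 0.315 13.5
tool d [-0.03  0.01 -0.  ] yaw -18.73 nose above rim -20.745824467945027
```

Emit:
arm_command(series=[[0, 0, 0.001, 0, 0, 0], [0, 0, 0.001, 0, 0, 0]])

```text
time_s: 13.7
eef_pos: [559.4, -224.9, 112.6]
tcp_rot: [[0.947, -0.321, 0.004], [-0.321, -0.947, -0.0], [0.004, -0.001, -1.0]]
ft_force: [-1.6, 0.4, 3.4]
opening: 0.315
```

Emit:
arm_command(series=[[0, 0, 0.0005, 0, 0, 0], [0, 0, 0.0005, 0, 0, 0]])

```text
time_s: 13.9
eef_pos: [559.5, -224.9, 112.3]
tcp_rot: [[0.947, -0.321, 0.005], [-0.321, -0.947, -0.001], [0.005, -0.001, -1.0]]
ft_force: [-2.1, 0.8, 4.4]
opening: 0.311
```

Emit:
arm_command(series=[[-0.0003, 0, 0.0015, 0, 0, 0], [0, 0, 0.0015, 0, 0, 0]])

```text
time_s: 14.1
eef_pos: [559.6, -224.9, 110.3]
tcp_rot: [[0.947, -0.321, 0.006], [-0.321, -0.947, -0.001], [0.006, -0.001, -1.0]]
ft_force: [-3.3, 0.9, 8.6]
opening: 0.313
```

Emit:
arm_command(series=[[-0.0002, 0, 0.0015, 0, 0, 0], [0, 0, 0.0015, 0, 0, 0]])

```text
time_s: 14.3
eef_pos: [559.8, -225.0, 109.8]
tcp_rot: [[0.947, -0.321, 0.008], [-0.321, -0.947, -0.002], [0.008, -0.0, -1.0]]
ft_force: [-8.1, 3.4, 16.0]
opening: 0.316
```

```bash
python3 d.py
```

```text
[ 559.83 -225.03  109.82] [ 0.0076 -0.0022 -1.    ] [-8.1  3.4 16. ] [ 0.63  1.83 -0.01] 0.316 14.3
tool d [-0.62 -0.03 -0.  ] yaw -18.75 nose above rim -24.883342855125022
```

It has bottomed out: the seal force reached about 10 N, then rose sharply within 0.5 mm at the expected depth. I'll ease the side load while staying pressed.

Emit:
arm_command(series=[[-0.0007, 0, 0.001, 0, -0.2, 0], [0, 0, 0.001, 0, -0.1, 0]])

```text
time_s: 14.5
eef_pos: [559.7, -225.0, 110.1]
tcp_rot: [[0.947, -0.321, 0.005], [-0.321, -0.947, -0.002], [0.005, -0.0, -1.0]]
ft_force: [-4.4, 1.9, 7.8]
opening: 0.318
```

```bash
python3 d.py
```

```text
[ 559.74 -224.95  110.12] [ 0.0048 -0.0015 -1.    ] [-4.4  1.9  7.8] [ 0.39  1.03 -0.  ] 0.318 14.5
tool d [-0.51  0.01 -0.  ] yaw -18.75 nose above rim -24.583887258618105
```

Emit:
arm_command(series=[[-0.0003, 0, 0.002, 0, -0.1, 0]])

```text
time_s: 14.6
eef_pos: [559.9, -225.0, 109.8]
tcp_rot: [[0.947, -0.321, 0.005], [-0.321, -0.947, -0.002], [0.005, 0.0, -1.0]]
ft_force: [-7.7, 2.6, 19.5]
opening: 0.313
```

Emit:
arm_command(series=[[-0.0002, 0, 0.0015, 0, 0, 0], [0, 0, 0.0005, 0, 0, 0], [0, 0, 0, 0, 0, 0]], claw=0.45, squeeze=20)

```text
time_s: 14.9
eef_pos: [560.0, -225.2, 109.4]
tcp_rot: [[0.947, -0.322, 0.006], [-0.322, -0.947, -0.003], [0.007, 0.0, -1.0]]
ft_force: [-2.2, 0.4, 3.5]
opening: 0.451
```

```bash
python3 d.py
```

```text
[ 560.05 -225.2   109.43] [ 0.0063 -0.0026 -1.    ] [-2.2  0.4  3.5] [ 0.18  0.57 -0.01] 0.451 14.9
tool d [-0.88 -0.12 -0.01] yaw -18.76 nose above rim -25.266182328089286
```

Emit:
arm_command(series=[[0, 0, -0.0003, 0, 0, 0], [0, 0, 0, 0, 0, 0], [0, 0, 0, 0, 0, 0], [0, 0, 0, 0, 0, 0]], claw=0.75)

```text
time_s: 15.3
eef_pos: [560.3, -225.2, 108.5]
tcp_rot: [[0.947, -0.321, 0.006], [-0.321, -0.947, -0.002], [0.007, 0.0, -1.0]]
ft_force: [0.0, -0.4, -0.2]
opening: 0.751
```

Emit:
arm_command(series=[[0, 0, -0.005, 0, 0, 0], [0, 0, -0.01, 0, 0, 0], [0, 0, -0.01, 0, 0, 0], [0, 0, -0.01, 0, 0, 0], [0, 0, -0.015, 0, 0, 0], [0, 0, -0.015, 0, 0, 0], [-0.01, 0, -0.005, 0, 0, 0], [-0.01, 0, 0, 0, 0, 0], [0, 0, 0, 0, 0, 0], [0, 0, 0, 0, 0, 0]])

```text
time_s: 16.3
eef_pos: [539.6, -218.1, 186.0]
tcp_rot: [[0.947, -0.321, 0.01], [-0.321, -0.947, -0.004], [0.01, 0.0, -1.0]]
ft_force: [-0.4, -0.2, -0.6]
opening: 0.749
```

```bash
python3 - <<'E'
from h import *
q=sensors.sense();print(q['eef_pos'],q['ft_force'],q['opening'])
b,ps=shot('scene','s12.png');w,pw=shot('wrist','w12.png');np.savez('pics/w12.npz',T=pw['T'])
u,v=proj(pw,[554,-224,120]).astype(int);us,vs=proj(ps,[554,-224,115]).astype(int)
g=lambda c:np.clip((c/255.)**.6*255,0,255).astype(np.uint8)
v0=min(max(v-60,0),300);print(u-40,v0)
A=cv2.resize(w[v0:v0+120,u-40:u+40,::-1],(400,600),interpolation=cv2.INTER_CUBIC)
B=cv2.resize(b[vs-37:vs+38,us-25:us+25,::-1],(400,600),interpolation=cv2.INTER_CUBIC)
cv2.imwrite('pics/z12.png',g(np.hstack([A,B])))
print('expected top corners in zoom, latched / popped 2.5mm up')
a=np.radians(-18.7);X=np.array([np.cos(a),np.sin(a)]);Y=np.array([-X[1],X[0]])
for z in(137.5,140,129.5):print(z,[((proj(ps,[*(np.array([554.4,-223.9])+sx*19*X+sy*9.5*Y),z])-[us-25,vs-37])*8).round().tolist() for sx,sy in((1,1),(1,-1),(-1,-1),(-1,1))])
E
```

```text
[ 539.56436812 -218.1007255   186.04102257] [-0.42495936 -0.16601763 -0.63257481] 0.7491564646101179
243 141
expected top corners in zoom, latched / popped 2.5mm up
137.5 [[271.0, 260.0], [193.0, 294.0], [120.0, 198.0], [197.0, 166.0]]
140 [[270.0, 251.0], [191.0, 286.0], [119.0, 190.0], [196.0, 158.0]]
129.5 [[275.0, 286.0], [197.0, 321.0], [125.0, 225.0], [201.0, 192.0]]
```

View pics/z12.png

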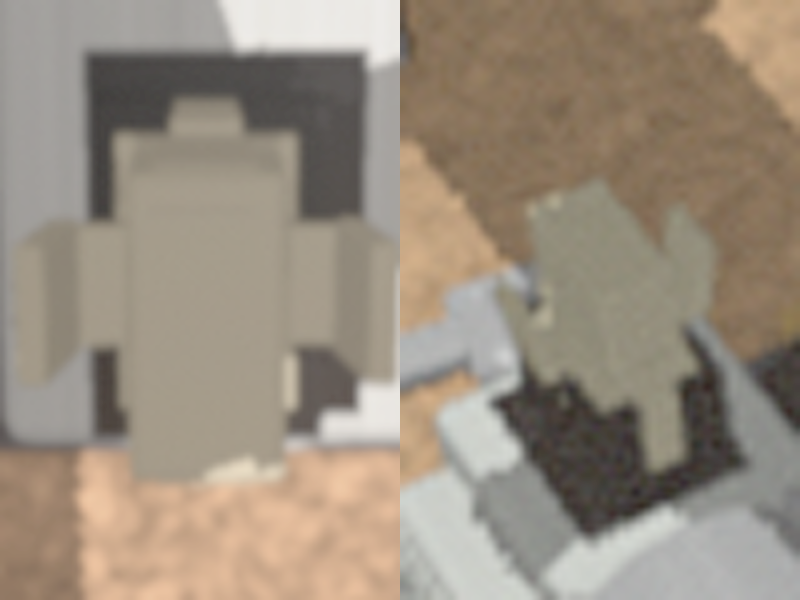

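The module is seated squarely, key towards the motor. Both tabs are fully out: the ratio of pad span to block width is 2.48, against 2.5 when it was latched in the old socket. The top block is no higher than predicted for the latched depth. Handing in.

```bash
python3 -c "
from h import *
print(robot.job_done(), sensors.sense()['time_s'])"
```

```text
the job is handed in; nothing more can be done
the job is handed in; nothing more can be done
```

I moved the relay module to the other compressor's socket and handed the job in after about 16.4 s of robot time. I pinched both tabs, drew it straight out with no tug on the latches and aligned it by the gold pins seen in both sockets. I then pressed it to the floor with the tabs still pinched and let go.

**What the last checks showed**
- **Insertion:** there was no contact in the mouth. The seal touched at about 20 mm depth and reached about 10 N near 24 mm, followed by a sharp stop.
- **Latching:** the final pictures show the key towards the motor and both tabs fully sprung out. The pad span to block width ratio is 2.48, against 2.5 when it was latched before. The block is no higher than its latched height. I judged this by eye and ratio, without a pull test.
- **Clear of the work:** the gripper was open and about 70 mm clear, with no contact force. It went near none of the other things on the bench, but I did not check their positions afterwards.

**What was off**
- **Floor force:** the press peaked at 19.5 N, just under the 20 N limit. Taking off the roughly −1.5 N the sensor read in free air, the true push may have been about 21 N. The side load was about 8 N.
- **Fingertip position:** in the pictures the fingertips stood about 20 mm farther back than the stated 19 mm reach, so I set the grip height from the pictures.
- **Camera disagreement:** the top and wrist cameras differed by about 2 mm in y on the module.
- **Picture budget:** I viewed 14 pictures, four past the budget of 10.

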